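# Thread the long insert through both plates of the phantom stand

### The arm

A 6-joint arm with a two-finger parallel gripper is mounted at the origin on the work surface. World frame = base frame: x ahead of the robot, y to its left, z up, the work surface at z = 0. Lengths are in m, angles in rad, forces in N, time in s.
With the tool pointing down it reaches from about 0.425 to 0.95 m from the base axis. Payload 3.5 kg.
Tool frame: the origin (TCP) lies midway between the tips of the shut fingers; the grasp point (between the pads) lies 19 mm behind it; x points along the fingers, z is the direction in which the jaws open and shut, and the axes are right-handed (so a half turn about x gives the same grasp; the last joint's range is limited). The gripper opens to 85 mm and grips with 20 to 120 N. Pads are 22 mm wide; open, the fingers measure 114 mm over their backs; the gripper's body (76 mm by 85 mm) begins 54 mm behind the grasp point. The pads swing forward as they close: fully open they stand 13 mm farther back than shut.
Start: joints at [0.974, 0.286, 1.577, -0, 1.279, -0.15], TCP at [0.292, 0.609, 0.231] pointing down, gripper open.
Joint ranges: [-2.77, 2.77], [-0.9, 2.22], [0.21, 2.48], [-1.53, 4.67], [0.24, 2.81], [-2.84, 2.84]. Speed limits (rad/s): [2.79, 2.79, 3.14, 3.14, 3.14, 3.14].

### API

Orientations are given as a unit quaternion [x, y, z, w].
In Python, from plant import readout, eyes, ctrl gives the robot as it stands.
- The arm moves only by the tool move_arm, never from a script. Its argument "commands" is a list of rows, each a list of 7 numbers: the turn, a rotation vector about the world's x, y, z in rad, then the shift along the world's x, y, z in mm, then the closure in counts, from 0 (fully open) to 255 (shut). A call has 1 to 12 rows; each row is the pose to reach, as a shift and turn from the pose measured when the call began; what a row does not reach only later rows make up. A row lasts 1/10 s, in which the tool goes at most 50 mm and 8.59 degrees, less where a joint would pass 70% of its speed; a pose out of reach is approached as far as the arm can. A call with a gripper value outside its range is refused whole. The fingers move at their own pace and stop on an object; "newtons" is the grip in N (left out, the last holds). Time passes only in rows, so rows that repeat a pose let the fingers close. It gives the time, the measured TCP pose, the force and the opening at its end, in the units of the state.
- readout.get_state(): the state, without advancing time (a new reading comes with each control period).
- eyes.read_camera(name): name is "side" or "top" or "wrist"; returns a dict with "color" (400x640x3 uint8, red, green, blue), "depth" (400x640 float32, m along the optical axis (not along the pixel's ray), 0 where there is no reading), "K" (3x3 intrinsics, pixels), "dist" ([k1, k2, p1, p2, k3] as OpenCV has them; the pictures are not rectified), "eye" and "attitude" of the camera in the world. Camera axes: x right, y down, z forward; pixel columns grow to the right and rows downward; lengths in m; the calibration is good to about 2 mm. A picture is of the moment at which its call begins.
- ctrl.sign_off(): hands the job in, once; it reports no verdict.
The state is a dict: "time": time; "qpos": joint angles; "dq": joint speeds; "joint_efforts": joint torques, N m; "eef_pos": TCP position; "tcp_rot": TCP orientation; "contact_force": force on the tool from outside, world axes, zero at the start; "wrist_torque": the same for the moment, N m; "opening": opening from 0.0 (shut) to 1.0 (fully open).
Only numpy, scipy, OpenCV 4.12 (cv2) and the standard library are available. Lean on these libraries where they do the work, as an engineer would, in place of code of your own. Each camera call takes 0.05 s, during which the arm holds its last target.

### The job

Take the long insert (the one with the tall grip) out of the grey rack and thread its metal rod down through the hole in the upper white plate of the phantom stand and then through the hole in the lower one, guiding it down under control, not letting it drop. Leave it fully home, its flange flat on the upper plate, and let go. Leave the two short inserts in the rack.

Things in the scene. Friction and masses are not known exactly. Their poses are not given: they have to be found in the camera images.
- long_insert: Hangs upright in one of the rack's three holes (which varies). White head: flange 32 mm across, 6 mm thick, and on it a round grip 24 mm across that ends 52 mm above the flange's underside. Below, an aluminium rod 14 mm thick, 100 mm long, its last 10 mm tapering to 7 mm. Origin: on the axis at the flange's underside; z up along the axis. Loose, 55 to 115 g, lifts straight up.
- long_insert_tip (a point): The lower end of the long insert's rod, on its axis, 100 mm below the flange's underside.
- short_insert_a: A short insert in another hole of the rack: same flange and grip diameter, but its grip ends only 28 mm above the flange's underside and its rod is 45 mm long. Origin at the flange's underside. To be left there.
- short_insert_b: The second short insert, identical to the first, in the third hole of the rack. To be left there.
- rack: Fixed rack: grey plate 80 (x) by 220 (y) by 12 mm, its top 112 mm above the table, on two steel columns over a grey foot 100 by 240 mm. Three upright 19 mm holes in a row along its y, 70 mm apart, the middle one at its centre; the inserts hang in them, flange on the plate. Origin: centre of the foot's underside, on the table.
- stand: Fixed phantom stand: black foot 130 (x) by 180 (y) by 14 mm, two level white plates 85 by 150 by 12 mm above it, tops 65 and 130 mm above the table, on two 16 mm columns at y = +-60 mm. Each plate has one 19 mm hole at its centre with a 3 mm chamfer, both on one vertical axis. Nothing stands above the upper plate. Origin: centre of the foot's underside, on the table.
- upper_hole (a point): Centre of the hole in the stand's upper plate, at the plate's top face (130 mm above the table). z points up.
- lower_hole (a point): Centre of the hole in the stand's lower plate, at that plate's top face (65 mm above the table), straight below the upper hole. z points up. With the insert fully home, the rod's tip is 35 mm below this point.
There are look-alikes about, which are no part of the job. Leave any purple look-alike of the long_insert alone. What is shaped like the stand but purple is not meant.

How it is judged:
On the way, in this order (a step that is already met when the one before it is completed fails the run):
1. the rod's tip has come through the upper plate's hole and is between the two plates (z of long_insert_tip in the frame of upper_hole below -0.014 m and horizontal distance between long_insert_tip and upper_hole below 0.01 m and z of long_insert_tip in the frame of lower_hole above 0.003 m), for 0.1 s.
2. the rod's tip has come out below the lower plate's hole (z of long_insert_tip in the frame of lower_hole below -0.014 m and horizontal distance between long_insert_tip and lower_hole below 0.01 m), for 0.2 s.
At the end, for the whole second after the job is handed in: The long insert's rod passes through both plates of the stand, its flange rests on the upper plate (underside within 4 mm of the plate's top, upright within 0.06 rad, within 8 mm of the holes' axis), at rest and released. Both short inserts are still in the rack, within 20 mm of where they hung (z of long_insert_tip in the frame of lower_hole below -0.031 m and horizontal distance between long_insert_tip and lower_hole below 0.008 m and horizontal distance between long_insert and upper_hole below 0.008 m and z of long_insert in the frame of upper_hole below 0.004 m and angle between long_insert's own z axis and vertical below 0.06 rad and linear speed of long_insert below 0.02 m/s and distance of each of short_insert_a, short_insert_b from where it was at the start of the episode below 0.02 m); the robot touches nothing.
It fails at once if the long insert is dropped through the plates: it moves faster than 0.6 m/s while its rod is in the upper hole (z of long_insert_tip in the frame of upper_hole below -0.014 m and horizontal distance between long_insert_tip and upper_hole below 0.01 m and linear speed of long_insert above 0.6 m/s).
It fails at once if a short insert is taken out of the rack: it moves more than 40 mm (distance of any of short_insert_a, short_insert_b from where it was at the start of the episode above 0.04 m).
It also fails if it takes over 45 s, if anything falls off the work surface, if the arm or the gripper's body presses on something with over 40 N, if the wrist force passes 120 N, or if a joint passes its speed limit or range.

## Working session

There is one attempt and no reset: what is moved stays moved. The work goes in short steps, Python scripts to look and compute and a tool call to move; the robot and the scene stay as the last step left them, time stands still between calls to the robot, and variables do not carry over. Pictures are saved under pics/ and viewed, and the job is handed in when it is done.

Besides the shell and the picture viewer there is one more tool, called after "Emit:" as name(argument=value, ...) on one line, values as JSON. move_arm: Moves the arm, as the interface text tells. Its arguments: {"type":"object","properties":{"commands":{"type":"array"},"newtons":{"type":"number"}},"required":["commands"]}

```bash
mkdir -p pics; cat > h.py <<'E'
import sys; sys.path.insert(0,'.')
import numpy as np, cv2
from plant import readout, eyes, ctrl
from scipy.spatial.transform import Rotation as R
def cam(n):
    c=eyes.read_camera(n); return c
def rot(c):
    a=np.array(c['attitude'],float)
    return a if a.shape==(3,3) else R.from_quat(a).as_matrix()
def ray(c,u,v):
    p=cv2.undistortPoints(np.array([[[u,v]]],float),np.array(c['K'],float),np.array(c['dist'],float))[0,0]
    return np.array(c['eye'],float),rot(c)@np.array([p[0],p[1],1.])
def onplane(c,u,v,z):
    e,d=ray(c,u,v); return e+d*(z-e[2])/d[2]
def proj(c,P):
    Rm=rot(c); rv,_=cv2.Rodrigues(Rm.T); t=-Rm.T@np.array(c['eye'],float)
    return cv2.projectPoints(np.atleast_2d(np.array(P,float)),rv,t,np.array(c['K'],float),np.array(c['dist'],float))[0][:,0]
def save(c,n): cv2.imwrite(f'pics/{n}.png',c['color'][:,:,::-1])
E
python3 - <<'E'
from h import *
import pickle
for n in ['side','top','wrist']:
    c=cam(n); save(c,n+'0'); pickle.dump(c,open(n+'0.pkl','wb')); print(n,c['eye'],c['attitude'],c['K'])
print(readout.get_state())
E
```

```text
side [ 0.24313221 -0.55479935  0.65563355] [ 0.91189492 -0.13082572  0.06417046 -0.38368533] [[381.04518538   0.         328.48717881]
 [  0.         381.04518538 194.84581979]
 [  0.           0.           1.        ]]
top [ 2.72537655e-01 -2.30740719e-04  9.07848000e-01] [-0.67284101  0.73253493 -0.07646649  0.06950134] [[417.30852308   0.         319.52083436]
 [  0.         417.30852308 197.67475544]
 [  0.           0.           1.        ]]
wrist [0.22030177 0.64392227 0.37128074] [0.83541361 0.52602712 0.08437872 0.13512883] [[312.86669648   0.         317.40492535]
 [  0.         312.86669648 198.78795948]
 [  0.           0.           1.        ]]
{'time': 0.15, 'qpos': array([ 9.74020411e-01,  2.87024971e-01,  1.57783236e+00,  1.25174092e-05,
        1.27859607e+00, -1.49980591e-01]), 'dq': array([-0.00193289, -0.00169059, -0.00429491,  0.00111113,  0.00071239,
       -0.0016692 ]), 'joint_efforts': array([ 8.46276616e-04, -4.06600785e+01, -2.93142128e+01, -1.39352073e-04,
        3.90129921e-03,  2.72914107e-06]), 'eef_pos': array([0.29132371, 0.60833618, 0.23022758]), 'tcp_rot': array([-0.37706144,  0.59895217,  0.37654229,  0.59774314]), 'contact_force': array([0.18089769, 0.31539895, 0.36466204]), 'wrist_torque': array([0.01909849, 0.01401301, 0.00825523]), 'opening': 0.9980215963135862}
```

View pics/side0.png

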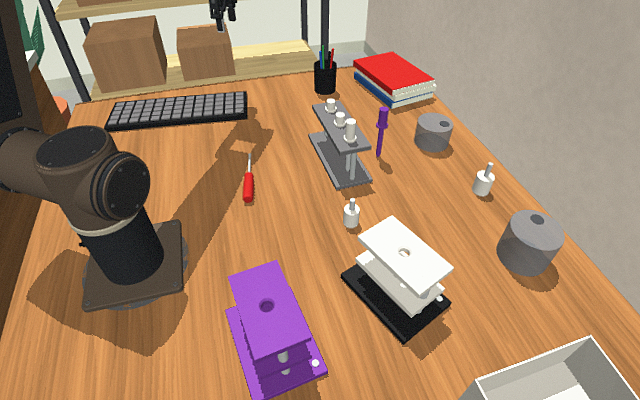

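View pics/top0.png

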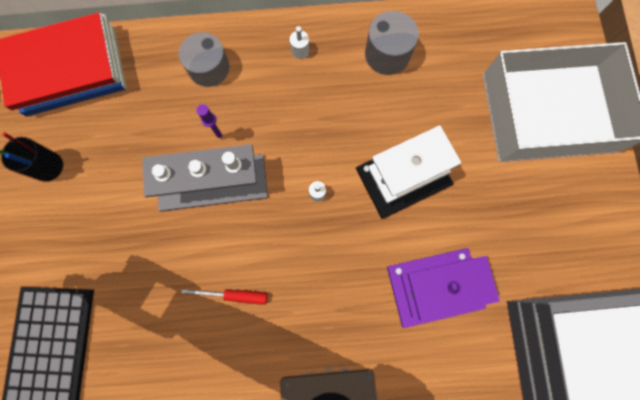

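View pics/wrist0.png

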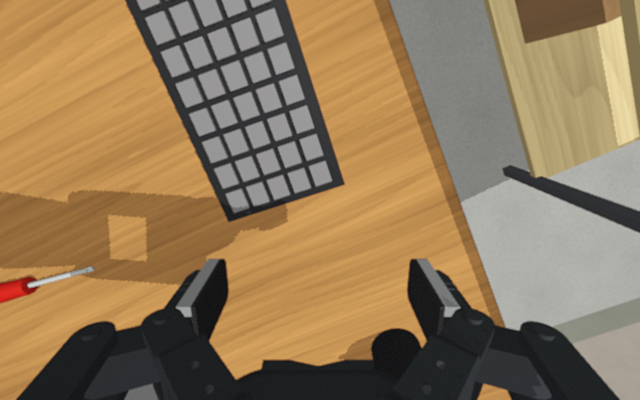

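The side view shows the long insert at the rack's near end (350,128), with the short ones at (340,118) and (331,104). The white stand's hole is at (404,252). In the top view the heads are at (231,160), (197,168) and (160,173), and the stand's hole is at (417,160). The gripper is out of the way, so I'll measure these now.

```bash
python3 - <<'E'
from h import *
import pickle
t=pickle.load(open('top0.pkl','rb')); s=pickle.load(open('side0.pkl','rb'))
def crop(c,x0,y0,x1,y1,k): return cv2.resize(c['color'][y0:y1,x0:x1,::-1],None,fx=k,fy=k,interpolation=cv2.INTER_CUBIC)
a=crop(t,135,140,275,215,5); b=crop(t,350,120,470,220,5)
cv2.imwrite('pics/tr.png',a); cv2.imwrite('pics/ts.png',b)
cv2.imwrite('pics/sr.png',crop(s,300,85,400,195,5)); cv2.imwrite('pics/ss.png',crop(s,335,210,460,345,4))
# depth at a few pixels
for c,n,pts in ((t,'t',[(231,160),(197,168),(160,173),(417,160),(400,160),(190,185)]),(s,'s',[(350,125),(340,118),(331,104),(404,252),(390,240)])):
    for u,v in pts:
        d=c['depth'][v,u]; e,r=ray(c,u,v); print(n,u,v,np.round(e+r*d,4))
# white plate via color mask + height in top
for c,n in((t,'t'),(s,'s')):
    hsv=cv2.cvtColor(c['color'],cv2.COLOR_RGB2HSV)
    m=((hsv[...,1]<50)&(hsv[...,2]>150)).astype(np.uint8)
    k,l,st,ce=cv2.connectedComponentsWithStats(m)
    for i in range(1,k):
        if 30<st[i,4]<20000: print(n,st[i],ce[i])
E
```

```text
t 231 160 [0.5137 0.1437 0.1629]
t 197 168 [0.5106 0.2136 0.1403]
t 160 173 [0.5073 0.2849 0.1387]
t 417 160 [ 0.5126 -0.228   0.0639]
t 400 160 [ 0.4971 -0.1775  0.1282]
t 190 185 [0.4859 0.236  0.112 ]
s 350 125 [0.5122 0.139  0.1598]
s 340 118 [0.5112 0.2078 0.1361]
s 331 104 [0.5095 0.2784 0.1354]
s 404 252 [ 0.5231 -0.1679  0.064 ]
s 390 240 [ 0.4787 -0.1801  0.1307]
t [   0    0  152   13 1027] [58.67964946  3.8315482 ]
t [596   0  15  12 101] [601.66336634   3.68316832]
t [100  13   6  20  43] [102.88372093  19.97674419]
t [370  12  48  25 594] [395.23569024  23.23905724]
t [290  27  19  22 261] [298.61685824  38.98850575]
t [180  33  42  18 217] [196.35023041  42.        ]
t [ 500   42  140  107 8183] [560.83881217 103.6737138 ]
t [180  59   9   9  33] [185.18181818  63.51515152]
t [ 364  126   97   76 3868] [412.97337125 163.22828335]
t [221 151  20  23 270] [229.64444444 161.22962963]
t [187 159  19  19 261] [195.59003831 167.86206897]
t [150 163  20  20 269] [159.49070632 172.08178439]
t [309 182  17  17 227] [316.84140969 189.78414097]
t [194 291  29   5  79] [208.1265822
[... 562 characters left out ...]
434.03679654 121.83333333]
s [326 125  18  26  53] [333.86792453 138.69811321]
s [309 134  30  53 158] [324.70253165 161.35443038]
s [248 154   3  18  33] [248.66666667 163.36363636]
s [346 155   4  16  41] [347.7804878  162.26829268]
s [352 154   3  19  31] [353.16129032 162.48387097]
s [357 155  15  24  58] [363.34482759 167.17241379]
s [474 162  21  34 375] [484.21066667 181.584     ]
s [344 198  16  30 329] [351.0668693  214.42857143]
s [ 355  215   99  103 5474] [402.57563025 264.72232371]
s [ 68 220  57  16 168] [ 94.94047619 230.07738095]
s [ 475  335  165   65 4216] [539.26897533 377.48221063]
s [278 352   8  10  50] [281.74 356.96]
s [312 359   7   8  43] [314.97674419 362.58139535]
```

View pics/tr.png

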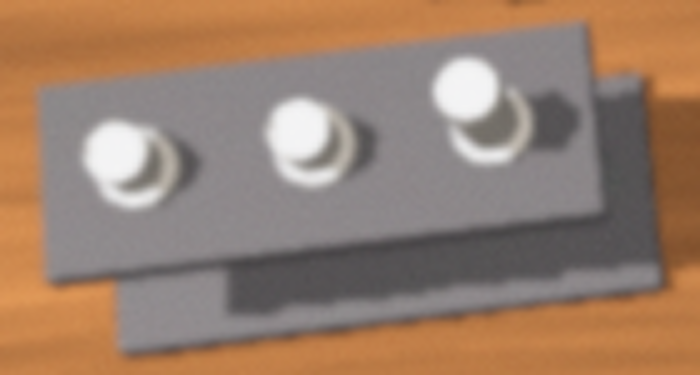

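View pics/ts.png

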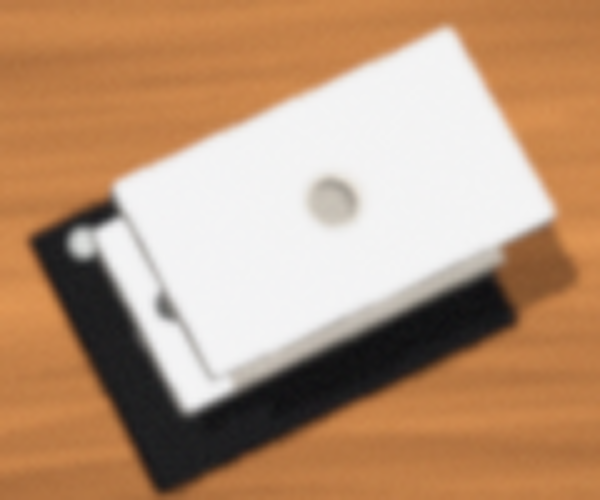

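View pics/sr.png

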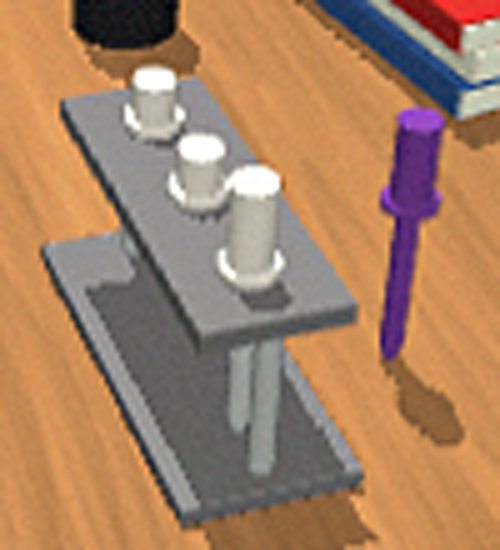

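View pics/ss.png

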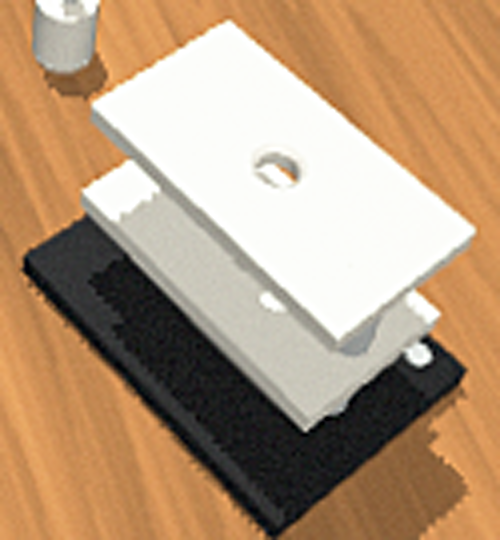

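```bash
python3 - <<'E'
from h import *
import pickle
t=pickle.load(open('top0.pkl','rb')); s=pickle.load(open('side0.pkl','rb'))
def px(x,y,k,x0,y0): return ((x+.5)/k-.5+x0,(y+.5)/k-.5+y0)
P=lambda c,a,z: np.round(onplane(c,*a,z),4)[:2]
tp=lambda x,y:px(x,y,5,350,120)
print('hole top',P(t,tp(332,201),.130),'hole side',P(s,px(276,169,4,335,210),.130))
C=np.array([P(t,tp(*q),.130) for q in [(450,27),(113,187),(215,378),(553,215)]]);print(C,C.mean(0),np.diff(C,axis=0))
C=np.array([P(s,px(*q,4,335,210),.130) for q in [(229,20),(92,103),(340,340),(473,232)]]);print('side',C,C.mean(0),np.diff(C,axis=0))
tr=lambda x,y:px(x,y,5,135,140)
print('long',P(t,tr(467,90),.164),P(s,px(254,182,5,300,85),.164),'flange top', P(t,tr(490,126),.118))
print('mid',P(t,tr(300,129),.140),P(s,px(201,148,5,300,85),.140)); print('far',P(t,tr(116,153),.140),P(s,px(155,78,5,300,85),.140))
C=np.array([P(t,tr(*q),.112) for q in [(40,90),(583,25),(603,212),(48,280)]]);print(C,C.mean(0))
C=np.array([P(s,px(*q,5,300,85),.112) for q in [(63,100),(195,80),(357,310),(203,340)]]);print(C,C.mean(0))
st=readout.get_state(); print(R.from_quat(st['tcp_rot']).as_matrix())
E
```

```text
hole top [ 0.4943 -0.2082] hole side [ 0.4914 -0.2106]
[[ 0.5617 -0.2645]
 [ 0.5071 -0.1239]
 [ 0.4283 -0.1543]
 [ 0.4815 -0.2933]] [ 0.49465 -0.209  ] [[-0.0546  0.1406]
 [-0.0788 -0.0304]
 [ 0.0532 -0.139 ]]
side [[ 0.5069 -0.1238]
 [ 0.4273 -0.1537]
 [ 0.4805 -0.2953]
 [ 0.5578 -0.2647]] [ 0.493125 -0.209375] [[-0.0796 -0.0299]
 [ 0.0532 -0.1416]
 [ 0.0773  0.0306]]
long [0.5185 0.1489] [0.5163 0.1485] flange top [0.5181 0.1497]
mid [0.5163 0.2181] [0.5141 0.2187]
far [0.5128 0.2886] [0.5117 0.2896]
[[0.5503 0.3294]
 [0.5589 0.1119]
 [0.4811 0.108 ]
 [0.4722 0.3261]] [0.515625 0.21885 ]
[[0.4712 0.3263]
 [0.547  0.3276]
 [0.5565 0.107 ]
 [0.4791 0.1045]] [0.51345 0.21635]
[[-1.05561355e-03 -9.01834684e-01  4.32079956e-01]
 [-1.53238186e-03  4.32081149e-01  9.01833429e-01]
 [-9.99998269e-01  2.89876102e-04 -1.83806583e-03]]
```

Emit:
move_arm(commands=[[0,0,-0.09,19,-38,5,0],[0,0,-0.18,38,-76,10,0],[0,0,-0.27,57,-115,15,0],[0,0,-0.36,75,-153,20,0],[0,0,-0.45,94,-191,20,0],[0,0,-0.54,113,-230,20,0],[0,0,-0.63,132,-268,20,0],[0,0,-0.72,151,-306,20,0],[0,0,-0.81,170,-344,20,0],[0,0,-0.9,188,-383,20,0],[0,0,-0.99,207,-421,20,0],[0,0,-1.084,226,-459,20,0]], newtons=50)

```text
time: 1.35
eef_pos: [0.5176, 0.1476, 0.25]
tcp_rot: [-0.013, 0.708, 0.013, 0.706]
contact_force: [0.4, 0.4, 0.6]
opening: 1.002
```

```bash
python3 - <<'E'
from h import *
import pickle
c=cam('wrist'); save(c,'w1'); pickle.dump(c,open('w1.pkl','wb'))
st=readout.get_state(); print(st['time'],st['eef_pos'],st['qpos'],R.from_quat(st['tcp_rot']).as_matrix())
print(proj(c,[[.517,.149,.164],[.517,.149,.118]]))
E
```

```text
1.4 [0.52025557 0.14259913 0.2500591 ] [ 0.08133555 -0.02800766  1.88939714 -0.00435774  1.28047886  0.05347768] [[ 6.70593245e-05 -2.91016295e-02  9.99576456e-01]
 [-4.18375387e-03  9.99567701e-01  2.91016553e-02]
 [-9.99991246e-01 -4.18393341e-03 -5.47237203e-05]]
[[314.4452264  204.70310301]
 [314.97915912 187.92731279]]
```

View pics/w1.png

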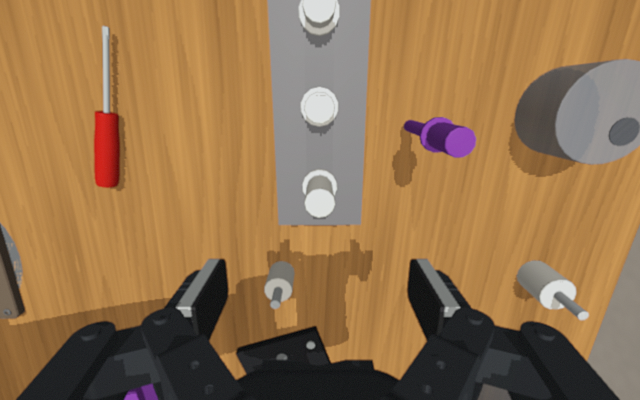

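The wrist view shows the grip top at (320,203) and the flange at (320,186), but the arm was still settling. I'll settle it and measure again.

Emit:
move_arm(commands=[[0,0,0,-3,6,0,0],[0,0,0,-3,6,0,0],[0,0,0,-3,6,0,0],[0,0,0,-3,6,0,0]])

```text
time: 1.8
eef_pos: [0.5167, 0.1498, 0.25]
tcp_rot: [-0.013, 0.707, 0.01, 0.707]
contact_force: [-0.8, -0.6, -0.3]
opening: 0.997
```

```bash
python3 - <<'E'
from h import *
import pickle
c=cam('wrist'); save(c,'w2'); pickle.dump(c,open('w2.pkl','wb'))
st=readout.get_state(); print(st['time'],st['eef_pos'],st['dq'].round(3),R.from_quat(st['tcp_rot']).as_matrix().round(4))
print(proj(c,[[.517,.149,.164],[.517,.149,.118],st['eef_pos']]))
cv2.imwrite('pics/w2c.png',cv2.resize(c['color'][160:240,270:370,::-1],None,fx=6,fy=6,interpolation=cv2.INTER_CUBIC))
g=c['color'].astype(int).min(2)
hsv=cv2.cvtColor(c['color'],cv2.COLOR_RGB2HSV); 
m=((hsv[...,2]>195)&(hsv[...,1]<40)).astype(np.uint8); m[:,:270]=0;m[:,370:]=0;m[:165]=0;m[245:]=0
k,l,s,ce=cv2.connectedComponentsWithStats(m)
print(s,ce)
E
```

```text
1.85 [0.51676148 0.14975584 0.25006945] [-0.005 -0.001 -0.001 -0.     0.002  0.001] [[ 1.000e-04 -3.130e-02  9.995e-01]
 [-4.100e-03  9.995e-01  3.130e-02]
 [-1.000e+00 -4.100e-03 -1.000e-04]]
[[315.35560455 206.9638919 ]
 [315.65781168 189.66096208]
 [313.91825701 263.44334027]]
[[     0      0    640    400 255120]
 [   303    172     34     23    243]
 [   306    191     30     28    637]] [[319.49789903 199.50503685]
 [319.63786008 180.44855967]
 [320.288854   204.75039246]]
```

View pics/w2c.png

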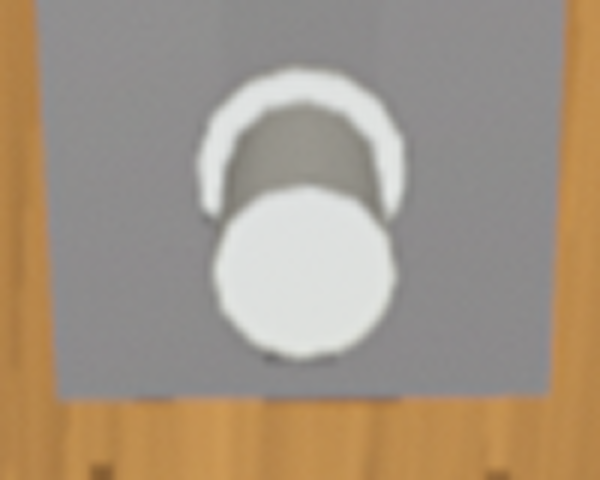

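The grip top is centred between the fingers at (320,205), agreeing with the other views to about 2 mm. I'll descend.

Emit:
move_arm(commands=[[0.004,0,0,1,0,-30,0],[0.004,0,0,1,0,-60,0],[0.004,0,0,1,0,-85,0],[0.004,0,0,1,0,-105,0],[0.004,0,0,1,0,-118,0],[0.004,0,0,1,0,-125,0],[0.004,0,0,1,0,-125,0],[0.004,0,0,1,0,-125,0]])

```text
time: 2.65
eef_pos: [0.5185, 0.15, 0.1261]
tcp_rot: [-0.011, 0.706, 0.011, 0.708]
contact_force: [-0.5, 0.3, 1.3]
opening: 1.002
```

```bash
python3 - <<'E'
from h import *
c=cam('wrist'); save(c,'w3'); c=cam('side')
cv2.imwrite('pics/s3.png',cv2.resize(c['color'][60:200,280:420,::-1],None,fx=4,fy=4,interpolation=cv2.INTER_CUBIC))
st=readout.get_state(); print(st['time'],st['eef_pos'],st['contact_force'])
E
```

```text
2.75 [0.5186933  0.14988809 0.12643354] [ 0.76436595 -0.68831396 -0.16783985]
```

View pics/w3.png

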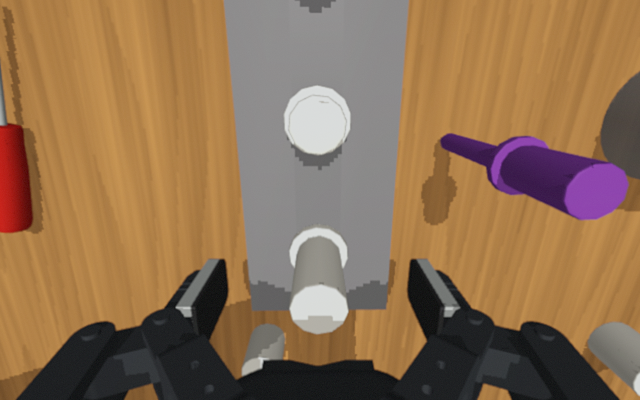

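View pics/s3.png

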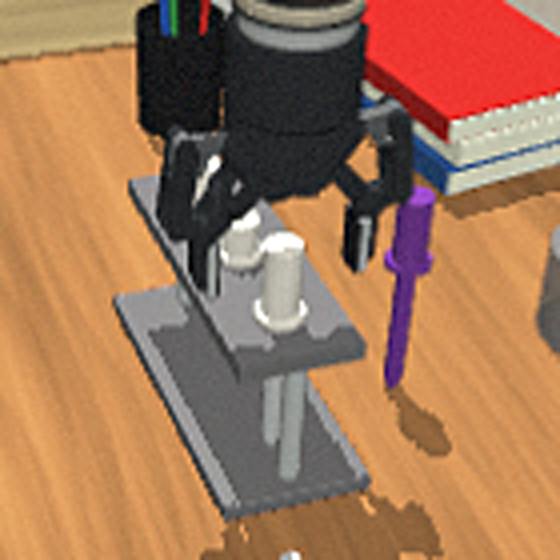

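The insert sits centred between the open jaws (top at (319,308), pads at x=205 and x=430). The fingers clear the rack and the neighbouring insert. Closing.

Emit:
move_arm(commands=[[0,0,0,0,0,0,255],[0,0,0,0,0,0,255],[0,0,0,0,0,0,255],[0,0,0,0,0,0,255],[0,0,0,0,0,0,255],[0,0,0,0,0,0,255],[0,0,0,0,0,0,255],[0,0,0,0,0,0,255],[0,0,0,0,0,0,255],[0,0,0,0,0,0,255]], newtons=60)

```text
time: 3.75
eef_pos: [0.5189, 0.1499, 0.1267]
tcp_rot: [-0.011, 0.706, 0.011, 0.708]
contact_force: [0.2, 0.2, 2.4]
opening: 0.266
```

Emit:
move_arm(commands=[[0,0,0,0,0,10,255],[0,0,0,0,0,25,255],[0,0,0,0,0,45,255],[0,0,0,0,0,65,255],[0,0,0,0,0,85,255],[0,0,0,0,0,105,255],[0,0,0,0,0,125,255],[0,0,0,0,0,140,255],[0,0,0,0,0,145,255],[0,0,0,0,0,145,255],[0,0,0,0,0,145,255]])

```text
time: 4.85
eef_pos: [0.5184, 0.1498, 0.2707]
tcp_rot: [-0.011, 0.707, 0.011, 0.707]
contact_force: [0.3, 0.0, -0.2]
opening: 0.264
```

```bash
python3 - <<'E'
from h import *
import pickle
s=cam('side'); t=cam('top'); save(s,'s4'); save(t,'t4'); pickle.dump((s,t),open('4.pkl','wb'))
st=readout.get_state(); print(st['time'],st['eef_pos'],st['contact_force'],st['opening'],R.from_quat(st['tcp_rot']).as_matrix().round(4)[:,0])
p=st['eef_pos']; print(proj(s,[p,p-[0,0,.112]]),proj(t,[p,p-[0,0,.112]]))
E
```

```text
4.95 [0.51825209 0.14981838 0.27022919] [ 0.39361836  1.18135864 -0.76479332] 0.27013862778948 [ 5.e-04 -1.e-04 -1.e+00]
[[353.79945246  78.58222365]
 [350.88122231 122.65987158]] [[213.38278839 138.04470869]
 [228.16521379 158.67259599]]
```

View pics/s4.png

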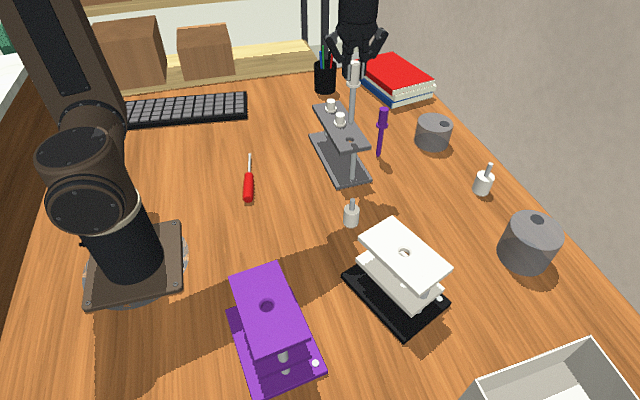

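View pics/t4.png

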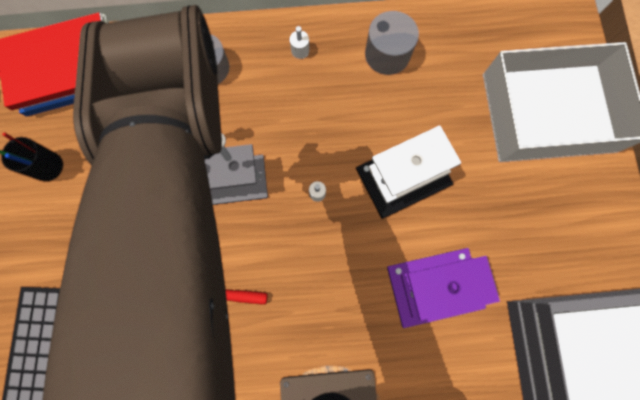

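The insert is lifted and upright, with its tip near (351,126) in the side view; the short inserts are still in place. Moving to above the stand's hole.

Emit:
move_arm(commands=[[0,0,0,-1,-15,0,255],[0,0,0,-3,-45,0,255],[0,0,0,-5,-80,0,255],[0,0,0,-8,-115,0,255],[0,0,0,-10,-150,0,255],[0,0,0,-13,-185,0,255],[0,0,0,-15,-220,0,255],[0,0,0,-18,-255,0,255],[0,0,0,-20,-290,0,255],[0,0,0,-22,-320,0,255],[0,0,0,-24,-345,0,255],[0,0,0,-25,-359,0,255]])

```text
time: 6.15
eef_pos: [0.4922, -0.2116, 0.2694]
tcp_rot: [-0.01, 0.707, 0.01, 0.707]
contact_force: [0.4, 1.1, 0.3]
opening: 0.264
```

Emit:
move_arm(commands=[[0,0,0,0,0,0,255],[0,0,0,0,0,0,255],[0,0,0,0,0,0,255]])

```text
time: 6.45
eef_pos: [0.4921, -0.2106, 0.2692]
tcp_rot: [-0.01, 0.707, 0.011, 0.707]
contact_force: [0.1, 0.5, -0.9]
opening: 0.269
```

```bash
python3 - <<'E'
from h import *
import pickle
s=cam('side'); w=cam('wrist'); save(w,'w5'); pickle.dump((s,w),open('5.pkl','wb'))
st=readout.get_state(); print(st['time'],st['eef_pos'],st['opening'],R.from_quat(st['tcp_rot']).as_matrix().round(4)[:,0])
cv2.imwrite('pics/s5.png',cv2.resize(s['color'][150:290,340:480,::-1],None,fx=4,fy=4,interpolation=cv2.INTER_CUBIC))
p=st['eef_pos']; print(proj(s,[p-[0,0,.0147],p-[0,0,.1147]]))
E
```

```text
6.55 [ 0.49229567 -0.21051539  0.26944162] 0.26681409194437544 [-1.e-03  4.e-04 -1.e+00]
[[417.07624413 200.81400595]
 [406.39364759 242.72670765]]
```

View pics/s5.png

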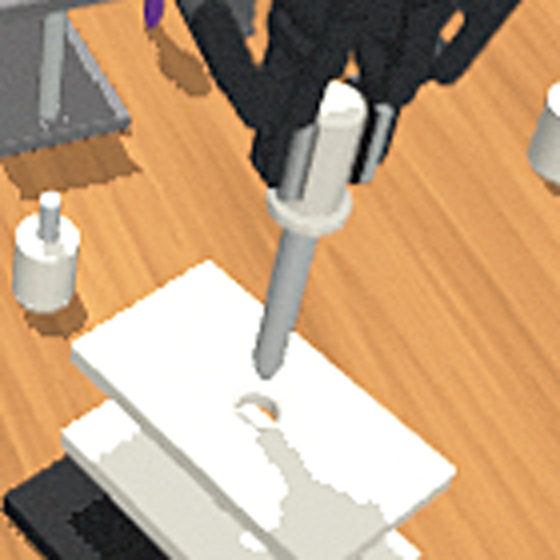

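View pics/w5.png

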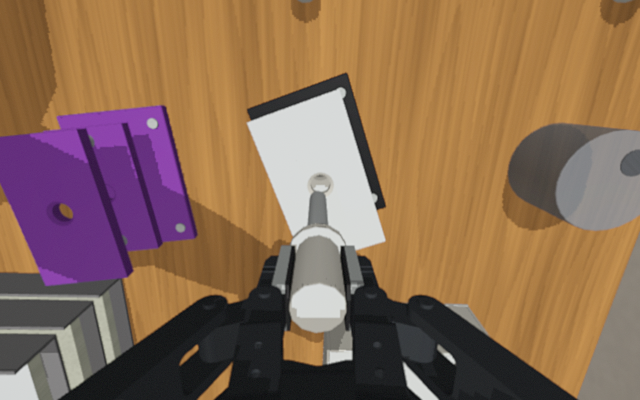

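```bash
python3 - <<'E'
from h import *
import pickle
s,w=pickle.load(open('5.pkl','rb'))
p=np.array([0.4923,-0.2105,0.2694])
print(proj(w,[p+[0,0,.0373],p-[0,0,.0147],p-[0,0,.1147],p-[0,0,.1394]]), proj(w,p-[0,0,.1394]+np.array([[.003,0,0],[0,.003,0]])))
cv2.imwrite('pics/w5c.png',cv2.resize(w['color'][165:265,270:370,::-1],None,fx=6,fy=6,interpolation=cv2.INTER_CUBIC))
E
```

```text
[[312.87743037 311.37327291]
 [314.23385454 249.76001149]
 [315.43286162 195.18101623]
 [315.60859525 187.17232703]] [[318.82252889 187.26574671]
 [315.69965541 184.07263656]]
```

View pics/w5c.png

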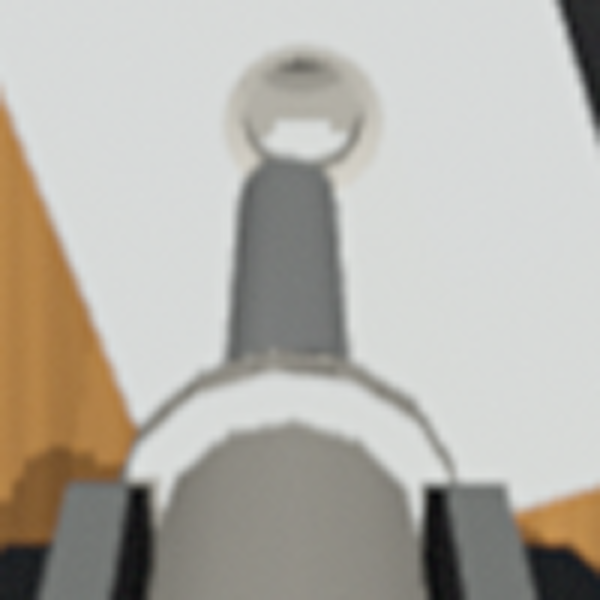

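The wrist crop shows the rod tip at about (318,195) and the chamfer centre at about (320.7,185). That puts the hole about +2 mm in x and +2 mm in y from the rod axis, which matches the other views. Shifting and lowering to just above the plate.

Emit:
move_arm(commands=[[0,0,0,2,2,0,255],[0,0,0,2,2,-8,255],[0,0,0,2,2,-16,255],[0,0,0,2,2,-20,255],[0,0,0,2,2,-20,255],[0,0,0,2,2,-20,255]])

```text
time: 7.15
eef_pos: [0.4942, -0.2085, 0.2492]
tcp_rot: [-0.01, 0.708, 0.011, 0.707]
contact_force: [-0.7, -0.2, -0.7]
opening: 0.268
```

```bash
python3 - <<'E'
from h import *
s=cam('side'); w=cam('wrist')
st=readout.get_state(); print(st['time'],st['eef_pos'],st['contact_force'])
a=cv2.resize(s['color'][200:280,370:450,::-1],(480,480),interpolation=cv2.INTER_CUBIC)
b=cv2.resize(w['color'][155:235,280:360,::-1],None,fx=4,fy=4,interpolation=cv2.INTER_CUBIC)
cv2.imwrite('pics/c6.png',np.hstack([a,np.vstack([b,np.zeros((160,320,3),np.uint8)])]))
p=st['eef_pos'];print(proj(w,[p-[0,0,.1147],[p[0],p[1],.130]]))
E
```

```text
7.25 [ 0.49443    -0.20870994  0.24975181] [-0.0998097  -0.93811838 -0.57694173]
[[315.38143215 195.29136681]
 [315.41910442 193.53706497]]
```

View pics/c6.png

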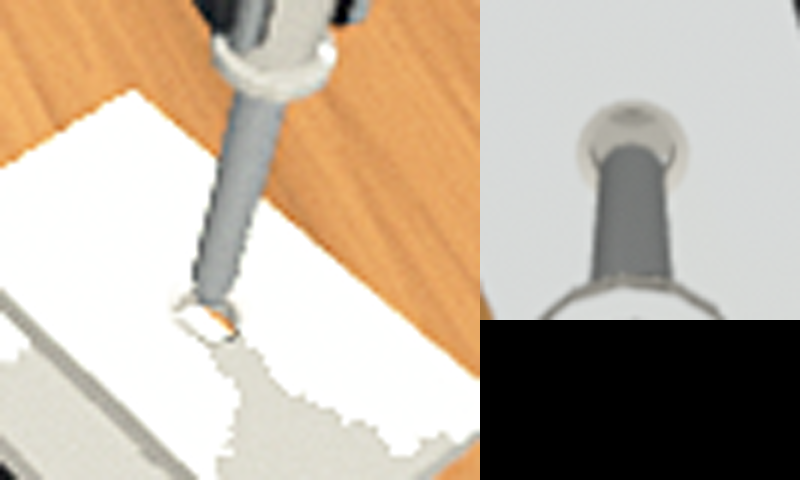

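Rod and chamfer are concentric in the wrist view to within a pixel. Inserting slowly through the upper plate.

Emit:
move_arm(commands=[[0,0,0,0,0,-4,255],[0,0,0,0,0,-8,255],[0,0,0,0,0,-12,255],[0,0,0,0,0,-17,255],[0,0,0,0,0,-22,255],[0,0,0,0,0,-28,255],[0,0,0,0,0,-34,255],[0,0,0,0,0,-40,255],[0,0,0,0,0,-40,255],[0,0,0,0,0,-40,255],[0,0,0,0,0,-40,255]])

```text
time: 8.35
eef_pos: [0.4946, -0.2088, 0.2101]
tcp_rot: [-0.011, 0.707, 0.011, 0.707]
contact_force: [0.2, -0.4, 0.0]
opening: 0.269
```

```bash
python3 - <<'E'
from h import *
s=cam('side'); w=cam('wrist')
st=readout.get_state(); print(st['time'],st['eef_pos'],st['contact_force'],st['wrist_torque'])
a=cv2.resize(s['color'][200:300,350:450,::-1],(480,480),interpolation=cv2.INTER_CUBIC)
b=cv2.resize(w['color'][155:235,280:360,::-1],None,fx=4,fy=4,interpolation=cv2.INTER_CUBIC)
cv2.imwrite('pics/c7.png',np.hstack([a,np.vstack([b,np.zeros((160,320,3),np.uint8)])]))
E
```

```text
8.45 [ 0.49462671 -0.20884339  0.21018857] [ 0.40963868  0.57676186 -0.61814305] [ 0.00632947 -0.017938    0.02719748]
```

View pics/c7.png

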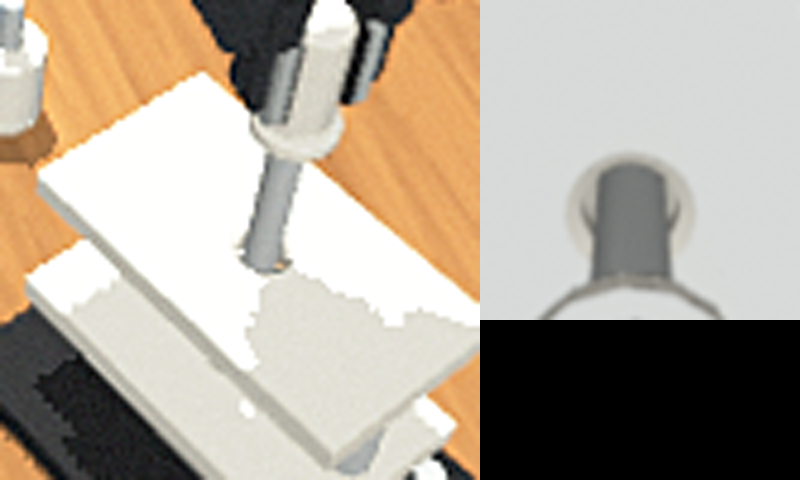

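The rod is through the upper plate with no contact force. Carrying on through the lower hole.

Emit:
move_arm(commands=[[0,0,0,0,0,-6,255],[0,0,0,0,0,-12,255],[0,0,0,0,0,-18,255],[0,0,0,0,0,-24,255],[0,0,0,0,0,-29,255],[0,0,0,0,0,-34,255],[0,0,0,0,0,-40,255],[0,0,0,0,0,-46,255],[0,0,0,0,0,-52,255],[0,0,0,0,0,-58,255],[0,0,0,0,0,-61,255],[0,0,0,0,0,-61,255]])

```text
time: 9.65
eef_pos: [0.4943, -0.2086, 0.1485]
tcp_rot: [-0.011, 0.707, 0.011, 0.707]
contact_force: [-0.2, -0.3, -0.8]
opening: 0.269
```

Emit:
move_arm(commands=[[0,0,0,0,0,-1,255],[0,0,0,0,0,-2,255],[0,0,0,0,0,-2,255]])

```text
time: 9.95
eef_pos: [0.4944, -0.2087, 0.1466]
tcp_rot: [-0.011, 0.707, 0.011, 0.707]
contact_force: [-0.1, -0.4, -1.1]
opening: 0.268
```

Emit:
move_arm(commands=[[0,0,0,0,0,-1,255],[0,0,0,0,0,-2,255],[0,0,0,0,0,-2.5,255],[0,0,0,0,0,-2.5,255]])

```text
time: 10.35
eef_pos: [0.4945, -0.2087, 0.1447]
tcp_rot: [-0.011, 0.707, 0.011, 0.707]
contact_force: [-1.6, 1.3, 1.8]
opening: 0.264
```

```bash
python3 - <<'E'
from h import *
s=cam('side')
st=readout.get_state(); print(st['time'],st['eef_pos'],st['contact_force'],st['wrist_torque'])
cv2.imwrite('pics/c8.png',cv2.resize(s['color'][200:330,340:470,::-1],(600,600),interpolation=cv2.INTER_CUBIC))
E
```

```text
10.4 [ 0.49450626 -0.20874879  0.14466524] [-1.56077959  0.56765669  2.92149063] [0.10968616 0.28771515 0.02773561]
```

View pics/c8.png

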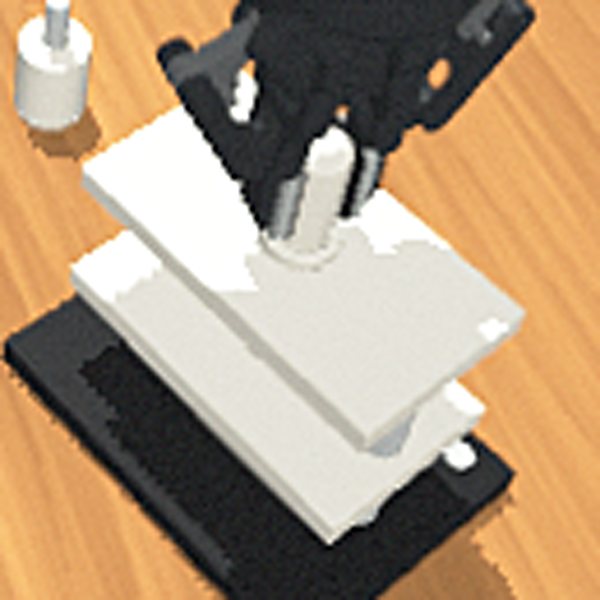

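The flange is on the plate at the expected height, with about 3 N of contact force. Releasing and rising.

Emit:
move_arm(commands=[[0,0,0,0,0,0,170],[0,0,0,0,0,0,140],[0,0,0,0,0,0,100],[0,0,0,0,0,0,50],[0,0,0,0,0,0,0],[0,0,0,0,0,0,0],[0,0,0,0,0,0,0],[0,0,0,0,0,0,0]])

```text
time: 11.2
eef_pos: [0.4945, -0.2088, 0.1447]
tcp_rot: [-0.011, 0.707, 0.011, 0.707]
contact_force: [0.2, -0.1, -0.7]
opening: 0.999
```

Emit:
move_arm(commands=[[0,0,0,0,0,10,0],[0,0,0,0,0,25,0],[0,0,0,0,0,45,0],[0,0,0,0,0,70,0],[0,0,0,0,0,95,0],[0,0,0,0,0,115,0],[0,0,0,0,0,125,0],[0,0,0,0,0,125,0],[0,0,0,0,0,125,0],[0,0,0,0,0,125,0]])

```text
time: 12.2
eef_pos: [0.4939, -0.2084, 0.2681]
tcp_rot: [-0.01, 0.708, 0.011, 0.706]
contact_force: [0.2, 0.1, 0.1]
opening: 1.001
```

```bash
python3 - <<'E'
from h import *
s=cam('side'); w=cam('wrist')
st=readout.get_state(); print(st['time'],st['eef_pos'],st['contact_force'],st['opening'])
a=cv2.resize(s['color'][200:330,340:470,::-1],(400,400),interpolation=cv2.INTER_CUBIC)
b=cv2.resize(s['color'][80:200,290:410,::-1],(400,400),interpolation=cv2.INTER_CUBIC)
cv2.imwrite('pics/c9.png',np.hstack([a,b])); save(w,'w9')
# grip top / flange height checks by depth, side view
for q in [(.4944,-.2087,.182),(.4944,-.2087,.156)]:
    u,v=proj(s,q)[0].round().astype(int); e,r=ray(s,u,v); print(u,v,e+r*s['depth'][v,u])
E
```

```text
12.3 [ 0.49396969 -0.20840944  0.2681873 ] [-0.43223403  1.04705535 -0.49730361] 0.9986900401593555
410 231 [ 0.49464058 -0.20886758  0.18250336]
407 241 [ 0.48698944 -0.21827975  0.17043288]
```

View pics/c9.png

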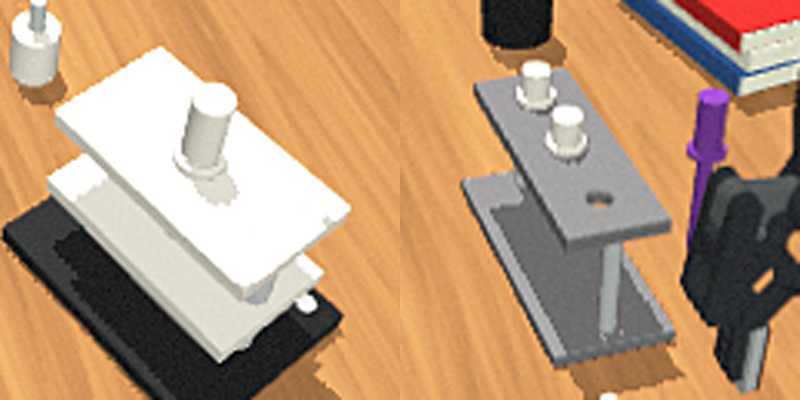

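View pics/w9.png

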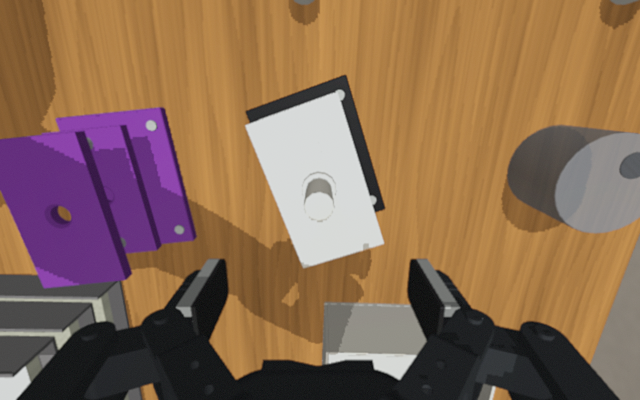

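The insert stands upright with its flange flat on the plate (wrist view: top at (319,205), flange at (319,188)). Depth puts its top at z = 0.1825, where 0.182 is expected. Both short inserts are in the rack and the gripper is clear.

```bash
python3 -c "
from h import *
print(ctrl.sign_off())"
```

```text
the job is handed in; nothing more can be done
None
```

The long insert is fully home in the white stand and released. I handed the job in at about 12.3 s; the sign-off reports no verdict.

- **What I did:** I took it from the rack hole nearest the stand, carried it over the upper hole, and corrected the aim by 2 mm in x and y. I then lowered it in slow steps through both plates until the flange touched with about 3 N, opened the gripper and rose clear.
- **Last checks:** The grip top measured z = 0.1825 m, against 0.182 m expected, on the holes' axis as estimated from the pictures. The insert looked upright, with its flange flat on the plate. Both short inserts looked in place in the rack by eye; I did not measure them again. The arm was clear, with force readings at noise level.
- **Disagreements:** The cameras differed by about 2–3 mm on the hole's position, within their calibration. I settled this by comparing the rod and the hole directly in the wrist view. One depth check, aimed at the middle of the grip, told nothing, because the ray met the front of the grip instead of its axis. No other check failed.

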